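# Close and pump down the pinned candy keeper

## Task

Put the red lid on the gold candy tub so that both dowel pins come up through its two holes and it lies fully home, flat on the rim (either way round). Then, with the lid seated, work the tub's sprung pump lever through at least three full strokes, right down to its stop and all the way back up each time, and leave it up. Leave the bowl, the tray stack, the flap box and the steel pot lid where they are.

Things in the scene. Friction and masses are not known exactly. Their poses are not given: they have to be found in the camera images.
- lid_grip (a point): Red plastic lid: plate 124 (x) x 204 (y) x 8 mm, 0.2 to 0.4 kg, flat on the shelf at the start. Gold grip bar on its middle, 16 (x) x 60 (y) mm, top 44 mm above the plate's underside. Round 11 mm through holes at y = +88 and -88 mm, x = 0. This point: in the bar, over the plate's centre, 30 mm above the underside. z up, y along bar and holes. Same after a half turn.
- lid_seat (a point): Gold open candy tub, fixed, 124 (x) x 204 (y) mm, rim 50 mm above the shelf. This point: middle of the mouth at rim height, z up, y along the tub. Steel dowel pins on the end rims at y = +88 and -88 mm, x = 0: 9 mm diameter up to 14 mm above the rim, then tapering to a 4 mm tip at 24 mm. Lid home: underside on the rim, lid_grip 30 mm above this point, y axes parallel.
- lever_pad (a point): Centre of the upper face of the black press pad (36 x 44 mm) at the free end of the tub's pump lever. Released, it is about 106 mm above the shelf and slopes up 0.35 rad away from the pivot; fully pressed, about 50 mm, having moved some 10 mm along the tub's +y. A spring lifts it when let go: about 3 N to start pressing, 9 N at the bottom, then a hard stop.
- lever_pivot (a point): Pivot of the pump lever, fixed beside the tub at (-110, -90, +5) mm from lid_seat in lid_seat's axes. The steel lever arm runs from here along the tub's +y to the pad, 130 mm away.
- pump_lever (a joint): Pump lever angle, rad: 0 = released, fully up; grows as the pad is pressed down; 0.45 = hard stop at the bottom.
- bowl: White ceramic bowl, 120 mm across, 55 mm high; origin under its centre. A bystander.
- tray_stack: Stack of nested red and gold candy trays, 110 (x) x 160 (y) x 46 mm; origin under its centre. A bystander.
- flap_box: Closed white and grey hard plastic flap box, 114 (x) x 154 (y) x 64 mm; origin under its centre. A bystander.
- pot_lid: Round stainless pot lid, 150 mm across, 40 mm high with its knob; origin under its centre. A bystander.
Mind the look-alikes: they are no part of the job. What is shaped like the part that bears lid_grip but blue or purple is not meant.

How it is judged:
By the outcome, as a careful person would: the job done as asked, in the order asked, and still so for the second after the job is handed in, with the robot touching nothing.
It also fails if it takes over 64 s, if anything falls off the work surface, if the arm or the gripper's body presses on something with over 40 N, if the wrist force passes 120 N, or if a joint passes its speed limit or range.

## Robot

A 6-joint arm with a two-finger parallel gripper is mounted at the origin on the work surface. World frame = base frame: x ahead of the robot, y to its left, z up, the work surface at z = 0. Lengths are in m, angles in rad, forces in N, time in s.
With the tool pointing down it reaches from about 0.425 to 0.95 m from the base axis. Payload 3.5 kg.
Tool frame: the origin (TCP) lies at the very end of the fingers, on their centre line; the grasp point (between the pads) lies 19 mm behind it (tcp_to_grasp is the distance from the TCP to the grasp point, in m); z points along the fingers, y is the direction in which the jaws open and shut (so a half turn about z gives the same grasp; the last joint's range is limited). The gripper opens to 85 mm and grips with 20 to 120 N. Pads are 22 mm wide; open, the fingers measure 114 mm over their backs; the gripper's body (76 mm by 85 mm) begins 54 mm behind the grasp point. The pads swing forward as they close: fully open they stand 13 mm farther back than shut.
Start: joints at [1.016, 0.286, 1.577, -0, 1.279, -0.15], TCP at [0.266, 0.62, 0.231] pointing down, gripper open.
Joint ranges: [-2.77, 2.77], [-0.9, 2.22], [0.21, 2.48], [-1.53, 4.67], [0.24, 2.81], [-2.84, 2.84]. Speed limits (rad/s): [2.79, 2.79, 3.14, 3.14, 3.14, 3.14].

## Interface

Orientations are given as a unit quaternion [x, y, z, w].
In Python, from plant import * gives the robot as it stands. The module is installed in compiled form; this text tells all that it offers.
- The arm moves only by the tool arm_command, never from a script. Its argument "steps" is a list of rows, each a list of 3 entries, a list of its own where there are three numbers: the turn, a rotation vector about the tool's x, y, z in rad, then the shift along the tool's x, y, z in m, then the gripper command: -1 is shut, 1 is fully open, values between are in proportion. A call has 1 to 12 rows; each row is the pose to reach, as a shift and turn from the pose measured when the call began, along the tool's axes at that moment; what a row does not reach only later rows make up. A row lasts 1/8 s, in which the tool goes at most 62.5 mm and 10.7 degrees, less where a joint would pass 70% of its speed; a pose out of reach is approached as far as the arm can. A call with a gripper value outside its range is refused whole. The fingers move at their own pace and stop on an object; "force" is the grip in N (left out, the last holds). Time passes only in rows, so rows that repeat a pose let the fingers close. It gives the time, the measured TCP pose, the force and the opening at its end, in the units of the state.
- get_state(): the state, without advancing time (a new reading comes with each control period).
- read_camera(name): name is "scene" or "top" or "wrist"; returns a dict with "frame" (480x640x3 uint8, red, green, blue), "vfov" (degrees; the focal length in pixels is half the picture's height over the tangent of half this angle, whatever the lens; pixels are square), "cx", "cy" (the principal point, pixels), "position" and "rotation" of the camera in the world; the wrist camera has in their place "mount" (4x4, takes a point from camera to tool coordinates, whose origin is the TCP and whose axes are the flange's). Camera axes: x right, y up, looking along -z (the intrinsics and any distortion apply to the point x, -y, -z); pixel columns grow to the right and rows downward; lengths in m; the calibration is good to about 2 mm. A picture is of the moment at which its call begins: read the wrist's pose just before it. There is no depth.
- sign_off(): hands the job in, once; it reports no verdict.
The state is a dict: "time": time; "qpos": joint angles; "dq": joint speeds; "joint_efforts": joint torques, N m; "eef_pos": TCP position; "tcp_rot": TCP orientation; "contact_force": force on the tool from outside, world axes, zero at the start; "wrist_torque": the same for the moment, N m; "opening": opening from 0.0 (shut) to 1.0 (fully open).
Only numpy, scipy, OpenCV 4.12 (cv2) and the standard library are available. Lean on these libraries where they do the work, as an engineer would, in place of code of your own. Each camera call takes 0.05 s, during which the arm holds its last target.

## Working session

There is one attempt and no reset: what is moved stays moved. The work goes in short steps, Python scripts to look and compute and a tool call to move; the robot and the scene stay as the last step left them, time stands still between calls to the robot, and variables do not carry over. Pictures are saved under pics/ and viewed, and the job is handed in when it is done.

Besides the shell and the picture viewer there is one more tool, called after "Request:" as name([rows], argument=value, ...), one row to a line, values as JSON. arm_command: Moves the arm, as the interface text tells. Its arguments: {"type":"object","properties":{"steps":{"type":"array"},"force":{"type":"number"}},"required":["steps"]}

```bash
mkdir -p pics; ls; python3 - <<'E'
from plant import *
import cv2
print(get_state())
for n in ["scene","top","wrist"]:
    c=read_camera(n); cv2.imwrite(f"pics/{n}0.png",c["frame"][:,:,::-1])
    print(n,{k:v for k,v in c.items() if k!="frame"})
E
```

```text
pics
{'time': 0.0, 'qpos': array([ 1.01607272e+00,  2.87221893e-01,  1.57817130e+00,  4.37262706e-05,
        1.27862821e+00, -1.50027739e-01]), 'dq': array([ 0.00106388, -0.00080869, -0.00134879, -0.00151891, -0.00173158,
       -0.00118641]), 'joint_efforts': array([ 3.66130371e-04, -4.05980551e+01, -2.92624909e+01, -1.07728185e-04,
        5.75533471e-03,  7.86037731e-06]), 'eef_pos': array([0.26540246, 0.61991564, 0.22991279]), 'tcp_rot': array([ 2.00975957e-01,  9.79595421e-01, -1.13253150e-03, -4.38757054e-04]), 'contact_force': array([0.49535831, 0.13344436, 0.29450427]), 'wrist_torque': array([-0.0312664 ,  0.01572525,  0.01531052]), 'opening': 0.9945732002943167}
scene {'vfov': 44.38758871642063, 'cx': 323.2272681481104, 'cy': 239.72868638385333, 'position': array([ 1.19359334, -0.83084529,  1.1963401 ]), 'rotation': array([0.35609161, 0.12310854, 0.313282  , 0.87172097])}
top {'vfov': 42.721880397890644, 'cx': 320.3073200448872, 'cy': 239.00958941364024, 'position': array([0.25674133, 0.02263279, 1.89326527]), 'rotation': array([-0.04669704,  0.04994933,  0.71327772, -0.69753806])}
wrist {'vfov': 63.15681134980238, 'cx': 324.2763921871043, 'cy': 228.35694052594397, 'mount': array([[-1.39408666e-04,  9.53359511e-01,  3.01837081e-01,
         7.72296880e-02],
       [ 9.99999933e-01,  3.07237959e-05,  3.64825400e-04,
        -5.71543396e-05],
       [ 3.38536184e-04,  3.01837112e-01, -9.53359451e-01,
        -1.42444669e-01],
       [ 0.00000000e+00,  0.00000000e+00,  0.00000000e+00,
         1.00000000e+00]])}
```

View pics/scene0.png

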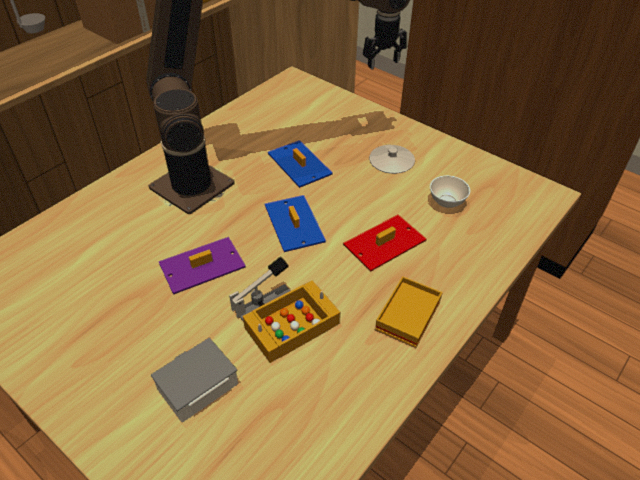

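View pics/top0.png

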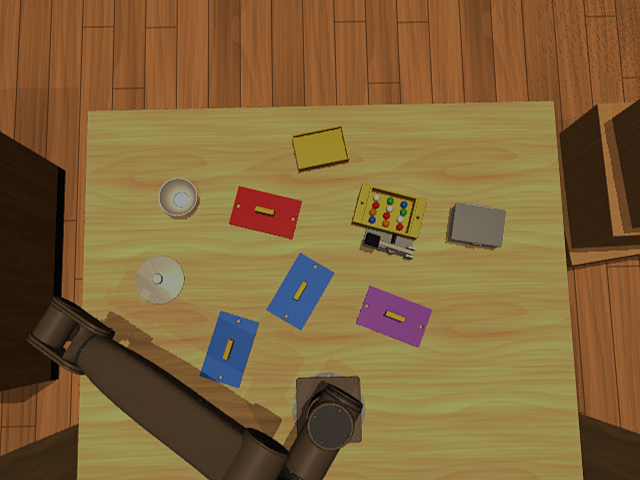

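View pics/wrist0.png

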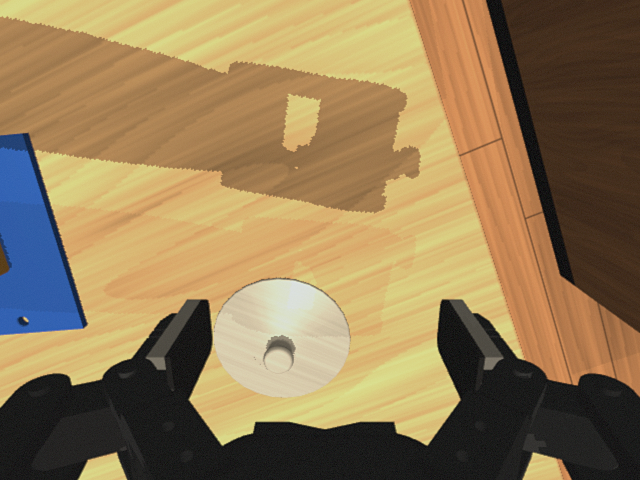

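The scene and top views show the red lid (top px ~265,212), the gold tub with sweets (top ~390,210), and the lever on its lower side with the pad at ~(372,240). Next I get rough positions from both views.

```bash
cat > h.py <<'E'
from plant import *
import numpy as np, cv2
from scipy.spatial.transform import Rotation as R
def cam(n):
    s=get_state(); c=read_camera(n)
    if n=="wrist":
        T=np.eye(4);T[:3,:3]=R.from_quat(s["tcp_rot"]).as_matrix();T[:3,3]=s["eef_pos"]
        M=T@c["mount"]; c["p"]=M[:3,3]; c["R"]=M[:3,:3]
    else:
        c["p"]=np.array(c["position"]); c["R"]=R.from_quat(c["rotation"]).as_matrix()
    c["f"]=240/np.tan(np.radians(c["vfov"])/2)
    c["hsv"]=cv2.cvtColor(c["frame"],cv2.COLOR_RGB2HSV)
    return c
def ray(c,uv):
    uv=np.atleast_2d(np.asarray(uv,float))
    d=np.c_[(uv[:,0]-c["cx"])/c["f"],-(uv[:,1]-c["cy"])/c["f"],-np.ones(len(uv))]
    return d@c["R"].T
def onz(c,uv,z):
    d=ray(c,uv); return c["p"]+d*((z-c["p"][2])/d[:,2])[:,None]
def proj(c,P):
    q=(np.atleast_2d(P)-c["p"])@c["R"]; return np.c_[c["cx"]+c["f"]*q[:,0]/-q[:,2],c["cy"]-c["f"]*q[:,1]/-q[:,2]]
def tri(c1,u1,c2,u2):
    d1=ray(c1,u1)[0];d2=ray(c2,u2)[0];d1/=np.linalg.norm(d1);d2/=np.linalg.norm(d2)
    A=np.c_[d1,-d2];t=np.linalg.lstsq(A,c2["p"]-c1["p"],rcond=None)[0]
    a=c1["p"]+t[0]*d1;b=c2["p"]+t[1]*d2
    return (a+b)/2,np.linalg.norm(a-b)
def blobs(m,amin=30):
    n,l,st,ce=cv2.connectedComponentsWithStats(m.astype(np.uint8))
    return [(st[i][4],ce[i],(l==i)) for i in range(1,n) if st[i][4]>=amin]
def hm(c,lo,hi): return cv2.inRange(c["hsv"],np.array(lo),np.array(hi))>0
def save(c,name,box=None,k=1):
    f=c["frame"][:,:,::-1]
    if box: f=f[box[1]:box[3],box[0]:box[2]]
    cv2.imwrite("pics/"+name,cv2.resize(f,None,fx=k,fy=k,interpolation=cv2.INTER_CUBIC))
E
python3 - <<'E'
from h import *
t=cam("top");s=cam("scene")
for nm,c in (("top",t),("scene",s)):
    red=hm(c,(0,200,90),(4,255,255))|hm(c,(176,200,90),(180,255,255))
    for a,ce,m in blobs(red,300):
        r=cv2.minAreaRect(np.argwhere(m)[:,::-1].astype(np.float32)); b=cv2.boxPoints(r)
        print(nm,"red",a,ce,r); 
        if nm=="top": print(onz(c,b,.008).round(4), onz(c,[ce],.008))
    au=hm(c,(18,150,60),(32,255,255))
    for a,ce,m in blobs(au,40): print(nm,"gold",a,ce.round(1),c["hsv"][int(ce[1]),int(ce[0])])
save(t,"topc.png",(340,170,440,270),6)
save(s,"scenec.png",(220,230,360,370),4)
E
```

```text
top red 1862 [262.17561762 209.98388829] ((264.82354736328125, 212.2058868408203), (64.27194213867188, 38.805702209472656), 14.03624439239502)
[[0.5719 0.294  0.008 ]
 [0.691  0.2643 0.008 ]
 [0.6369 0.0696 0.008 ]
 [0.5187 0.1009 0.008 ]] [[0.61154689 0.19031386 0.008     ]]
top gold 1795 [320.  147.1] [ 24 189 155]
top gold 2033 [389.2 210.9] [ 27  51 159]
top gold 99 [264.1 210.2] [ 27 175 156]
top gold 92 [299.8 290.3] [ 26 178 159]
top gold 99 [394.8 316. ] [ 27 177 156]
top gold 92 [227.2 349.2] [ 23 186 156]
scene red 2012 [383.79025845 242.83648111] ((384.80450439453125, 241.5709228515625), (36.70588302612305, 74.29412078857422), 61.92750930786133)
scene gold 87 [299.1 156.7] [ 18 221 144]
scene gold 95 [293.9 215.8] [ 19 234 195]
scene gold 177 [385.2 235.3] [ 18 229 126]
scene gold 208 [200.4 257.9] [ 18 242 117]
scene gold 2495 [408.7 308.2] [ 20 215 196]
scene gold 3257 [291.1 319.9] [  1 231 172]
scene gold 76 [394.6 336.7] [ 19 223 165]
```

View pics/topc.png

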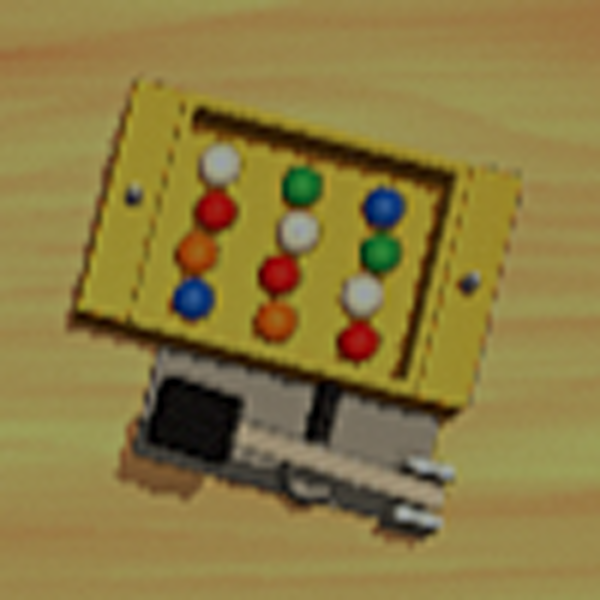

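View pics/scenec.png

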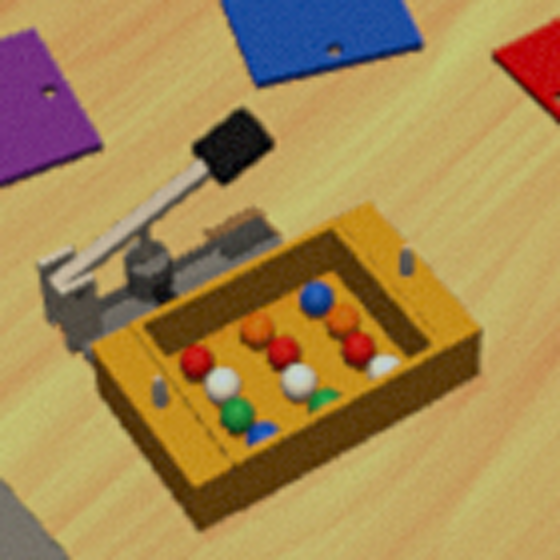

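```bash
cat >> h.py <<'E'
def go(p,yaw,name=""):
    s=get_state(); R0=R.from_quat(s["tcp_rot"])
    x=np.array([np.cos(yaw),np.sin(yaw),0]);z=np.array([0,0,-1.]);y=np.cross(z,x)
    R1=R.from_matrix(np.c_[x,y,z])
    print(name,"turn",(R0.inv()*R1).as_rotvec().round(4),"shift",R0.inv().apply(np.array(p)-s["eef_pos"]).round(4),"now",s["eef_pos"].round(4),"t",round(s["time"],2))
E
python3 - <<'E'
from h import *
t=cam("top");s=cam("scene")
pt=[(340+134/6,170+195/6),(340+468/6,170+283/6)]
ps=[(220+406/4,230+260/4),(220+159/4,230+390/4)]
P=[tri(t,pt[i],s,ps[i]) for i in (0,1)];print(P)
c=(P[0][0]+P[1][0])/2;d=P[0][0]-P[1][0];yaw=np.arctan2(d[1],d[0]);print(c,yaw,np.linalg.norm(d))
print("pad",tri(t,(340+195/6,170+418/6),s,(220+233/4,230+145/4)))
u=np.array([np.cos(yaw),np.sin(yaw),0])
go([c[0],c[1],.28]-u*.02,yaw)
E
```

```text
[(array([ 0.61762889, -0.11909412,  0.0616499 ]), np.float64(0.0006910107845021702)), (array([ 0.56841677, -0.28673637,  0.06148592]), np.float64(0.0017847462955281244))]
[ 0.59302283 -0.20291524  0.06156791] 1.2852633433864684 0.17471629209703815
pad (array([ 0.49748606, -0.14249236,  0.10212073]), np.float64(0.0009862193596134015))
 turn [-6.0000e-04  4.0000e-04  1.4515e+00] shift [-0.6274 -0.6477 -0.0487] now [0.2657 0.6203 0.231 ] t 0.35
```

Request:
arm_command([
  [[0,0,0.18],[-0.05,-0.04,-0.03],1],
  [[0,0,0.36],[-0.1,-0.09,-0.049],1],
  [[0,0,0.54],[-0.14,-0.13,-0.049],1],
  [[0,0,0.72],[-0.18,-0.17,-0.049],1],
  [[0,0,0.9],[-0.22,-0.21,-0.049],1],
  [[0,0,1.08],[-0.26,-0.25,-0.049],1],
  [[0,0,1.26],[-0.3,-0.29,-0.049],1],
  [[0,0,1.45],[-0.34,-0.33,-0.049],1],
  [[0,0,1.45],[-0.38,-0.37,-0.049],1],
  [[0,0,1.45],[-0.42,-0.41,-0.049],1],
  [[0,0,1.45],[-0.46,-0.45,-0.049],1],
  [[0,0,1.45],[-0.5,-0.49,-0.049],1],
])

```text
time: 1.85
eef_pos: [0.5328, -0.0288, 0.2806]
tcp_rot: [0.8, 0.6, 0.0, 0.0]
contact_force: [-0.4, 0.8, -0.2]
opening: 1.0
```

```bash
python3 - <<'E'
from h import *
u=np.array([np.cos(1.285),np.sin(1.285),0])
go(np.array([.593,-.203,.28])+u*.04,1.285)
E
```

```text
turn [0.0007 0.0003 0.0015] shift [-0.1103  0.1067  0.0007] now [ 0.5328 -0.0288  0.2806] t 1.85
```

Request:
arm_command([
  [[0,0,0],[-0.04,0.04,0],1],
  [[0,0,0],[-0.08,0.08,0],1],
  [[0,0,0],[-0.11,0.105,0],1],
  [[0,0,0],[-0.11,0.105,0],1],
  [[0,0,0],[-0.11,0.105,0],1],
])

```text
time: 2.48
eef_pos: [0.6025, -0.1634, 0.2804]
tcp_rot: [0.8, 0.6, 0.0, -0.0]
contact_force: [-0.5, 0.3, -0.8]
opening: 0.996
```

```bash
python3 - <<'E'
from h import *
w=cam("wrist"); save(w,"w1.png")
import pickle; pickle.dump(w,open("w1.pkl","wb"))
print(get_state()["dq"].round(4))
E
```

```text
[ 0.0117 -0.0095  0.0043 -0.0019  0.0004 -0.0012]
```

View pics/w1.png

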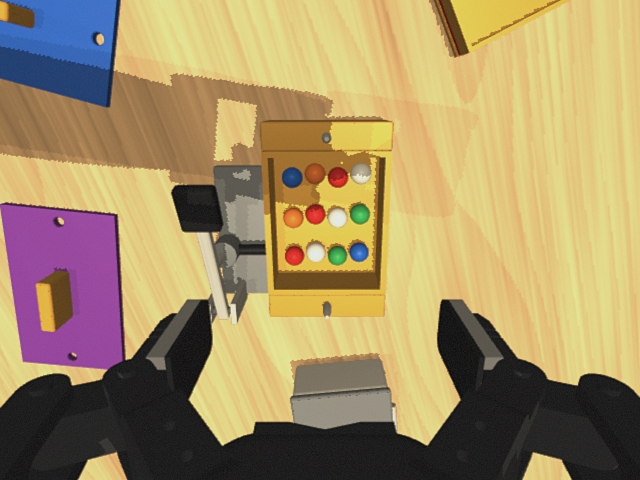

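Tub is centred: pins at about (326,138) and (326,309), pad at (197,208). A second wrist place gives stereo.

Request:
arm_command([
  [[0,0,0],[0.02,0.05,0.02],1],
  [[0,0,0],[0.04,0.08,0.04],1],
  [[0,0,0],[0.04,0.08,0.04],1],
  [[0,0,0],[0.04,0.08,0.04],1],
])

```text
time: 3.02
eef_pos: [0.69, -0.1459, 0.2413]
tcp_rot: [0.799, 0.601, 0.0, 0.0]
contact_force: [-0.8, -0.0, 0.2]
opening: 1.002
```

```bash
python3 - <<'E'
from h import *
import pickle
w=cam("wrist"); pickle.dump(w,open("w2.pkl","wb")); w1=pickle.load(open("w1.pkl","rb"))
save(w1,"w1c.png",(160,110,410,330),3)
save(w,"w2.png"); print(w["p"])
E
```

```text
[ 0.71151076 -0.07172216  0.38372671]
```

View pics/w1c.png

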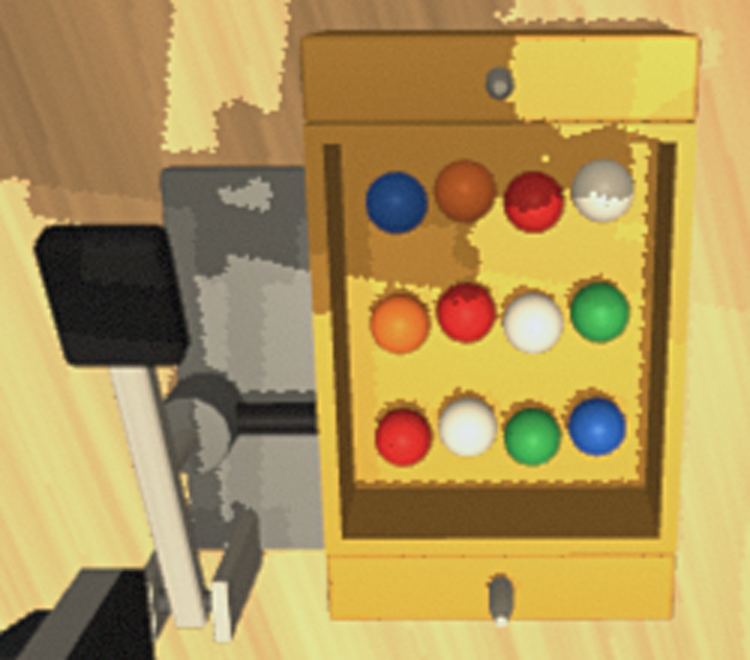

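View pics/w2.png

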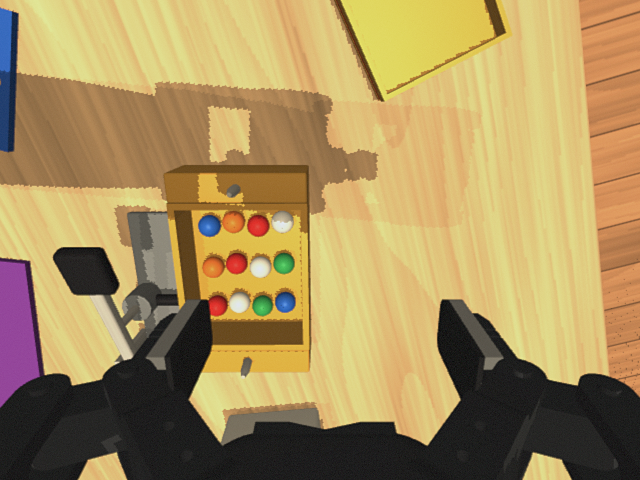

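```bash
python3 - <<'E'
from h import *
import pickle
w1=pickle.load(open("w1.pkl","rb"));w2=pickle.load(open("w2.pkl","rb"))
save(w2,"w2c.png",(40,150,320,380),2.8)
k=lambda x,y:(160+x/3,110+y/3)
c=onz(w1,[k(303,40),k(697,38),k(673,617),k(330,617)],.05);print(c.round(4));m=c.mean(0)
print(m, [np.linalg.norm(c[i]-c[i-1]).round(4) for i in range(4)])
for a,b in((3,0),(2,1)): d=c[b]-c[a];print(np.arctan2(d[1],d[0]))
# dark pin masks
for n,w,bxs in(("w1",w1,[(315,127,337,147),(315,298,337,322)]),("w2",w2,[(220,180,248,200),(238,352,258,380)])):
    for b in bxs:
        h=w["hsv"][b[1]:b[3],b[0]:b[2]]; mk=h[:,:,1]<110
        y,x=np.nonzero(mk);print(n,b,len(x),x.min()+b[0],x.max()+b[0],y.min()+b[1],y.max()+b[1],(x.mean()+b[0]).round(1),(y.mean()+b[1]).round(1))
E
```

```text
[[ 0.5634 -0.0887  0.05  ]
 [ 0.6799 -0.1221  0.05  ]
 [ 0.6253 -0.3156  0.05  ]
 [ 0.507  -0.281   0.05  ]]
[ 0.59388435 -0.20186014  0.05      ] [np.float64(0.2005), np.float64(0.1212), np.float64(0.2011), np.float64(0.1233)]
1.2857854596510412
1.296082764721574
w1 (315, 127, 337, 147) 74 322 330 133 142 325.9 137.4
w1 (315, 298, 337, 322) 191 315 336 302 321 326.0 313.6
w2 (220, 180, 248, 200) 124 227 239 184 196 232.9 190.5
w2 (238, 352, 258, 380) 241 238 257 358 379 246.1 370.8
```

View pics/w2c.png

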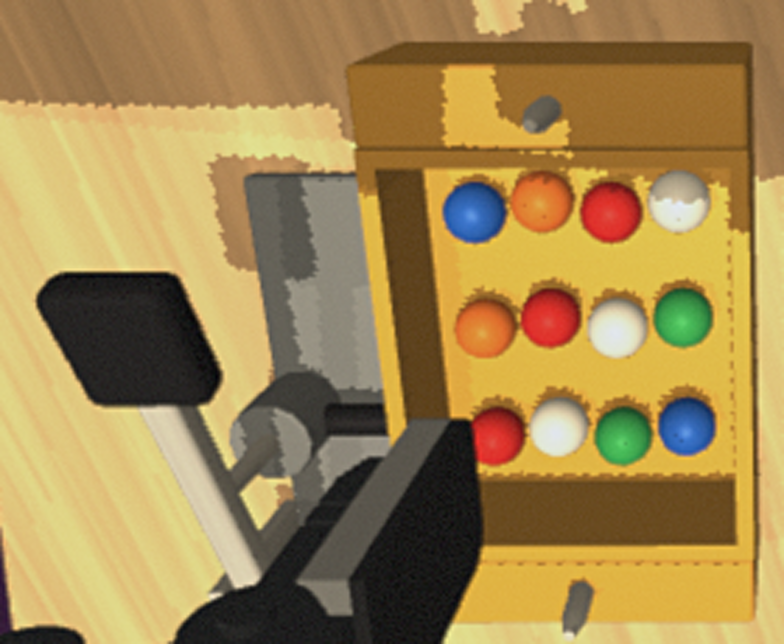

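```bash
python3 - <<'E'
from h import *
import pickle
w1=pickle.load(open("w1.pkl","rb"));w2=pickle.load(open("w2.pkl","rb"))
k=lambda x,y:(160+x/3-.33,110+y/3-.33)
j=lambda x,y:(40+x/2.8-.32,150+y/2.8-.32)
A=tri(w1,k(499,90),w2,j(529,126));B=tri(w1,k(501,620),w2,j(570,632))
print("tips",A,B)
for P in ((k(303,40),j(348,65)),(k(697,38),j(751,65)),(k(673,617),j(752,622))): print("corner",tri(w1,P[0],w2,P[1]))
d=A[0]-B[0];print("tips mid",(A[0]+B[0])/2,np.arctan2(d[1],d[0]),np.linalg.norm(d))
# pin-centres at mid height by ray on plane at base z=.05
b1=onz(w1,[k(498,74),k(500,586)],.051);b2=onz(w2,[j(552,104),j(581,590)],.051);print("bases",b1.round(4),b2.round(4))
for b in (b1,b2): d=b[0]-b[1];print(b.mean(0),np.arctan2(d[1],d[0]),np.linalg.norm(d))
c=onz(w2,[j(348,65),j(751,65),j(752,622)],.05);print(c.round(4),(c[0]+c[2])/2); d=c[1]-c[2];print(np.arctan2(d[1],d[0]),np.linalg.norm(d))
# pad
print("padcorners")
for P in ((k(38,235),j(40,292)),(k(167,228),j(182,272)),(k(188,352),j(220,380)),(k(72,362),j(95,403))): print(tri(w1,P[0],w2,P[1]))
E
```

```text
tips (array([ 0.61720984, -0.11760686,  0.07213754]), np.float64(0.0005393634051147569)) (array([ 0.56870942, -0.28697993,  0.0711005 ]), np.float64(0.00023270653578045093))
corner (array([ 0.5625632 , -0.08781512,  0.04686581]), np.float64(0.0009655676099589381))
corner (array([ 0.68140687, -0.12300361,  0.03865302]), np.float64(0.0005792217136955638))
corner (array([ 0.62506316, -0.31240598,  0.05448899]), np.float64(1.54204771588403e-05))
tips mid [ 0.59295963 -0.20229339  0.07161902] 1.2919066358979476 0.17618343135287073
bases [[ 0.6179 -0.1149  0.051 ]
 [ 0.569  -0.2852  0.051 ]] [[ 0.62   -0.1159  0.051 ]
 [ 0.5694 -0.2849  0.051 ]]
[ 0.59347532 -0.20003103  0.051     ] 1.2914182065520423 0.17722549578895558
[ 0.59467762 -0.20039566  0.051     ] 1.279600052121231 0.17643133032169106
[[ 0.5639 -0.0872  0.05  ]
 [ 0.6825 -0.1216  0.05  ]
 [ 0.6239 -0.3157  0.05  ]] [ 0.59387113 -0.20143694  0.05      ]
1.2776568458250366 0.20273589139674084
padcorners
(array([ 0.48811213, -0.1170915 ,  0.11182374]), np.float64(0.0012252379972739064))
(array([ 0.51730005, -0.12594056,  0.09735031]), np.float64(0.0003300696428320166))
(array([ 0.50615967, -0.16332142,  0.08706433]), np.float64(0.002165967622747312))
(array([ 0.47783705, -0.15477659,  0.10062371]), np.float64(4.0391647505990835e-05))
```

Tub centre ≈ (0.5935, −0.202), yaw 1.287, rim/tip heights ≈ 0.05/0.072, pad ≈ (0.497, −0.140, 0.10). All views agree to about 1–2 mm. Now the lid.

```bash
python3 - <<'E'
from h import *
u=np.array([np.cos(1.298),np.sin(1.298),0])
go(np.array([.605,.182,.28])+u*.04,1.298)
E
```

```text
turn [ 0.0018  0.0003 -0.01  ] shift [ 0.3316 -0.1737 -0.0382] now [ 0.6901 -0.1464  0.2422] t 3.08
```

Request:
arm_command([
  [[0,0,0],[0.05,-0.025,-0.02],1],
  [[0,0,0],[0.1,-0.05,-0.038],1],
  [[0,0,0],[0.15,-0.08,-0.038],1],
  [[0,0,0],[0.2,-0.1,-0.038],1],
  [[0,0,0],[0.25,-0.13,-0.038],1],
  [[0,0,0],[0.3,-0.155,-0.038],1],
  [[0,0,-0.01],[0.33,-0.174,-0.038],1],
  [[0,0,-0.01],[0.33,-0.174,-0.038],1],
  [[0,0,-0.01],[0.33,-0.174,-0.038],1],
  [[0,0,-0.01],[0.33,-0.174,-0.038],1],
])

```text
time: 4.32
eef_pos: [0.6154, 0.2176, 0.2803]
tcp_rot: [0.797, 0.604, 0.001, 0.001]
contact_force: [0.1, -0.3, -0.2]
opening: 0.999
```

```bash
python3 - <<'E'
from h import *
import pickle
w=cam("wrist"); pickle.dump(w,open("w3.pkl","wb")); save(w,"w3.png")
E
```

Request:
arm_command([
  [[0,0,0],[-0.03,0.04,0.03],1],
  [[0,0,0],[-0.03,0.07,0.06],1],
  [[0,0,0],[-0.03,0.07,0.06],1],
  [[0,0,0],[-0.03,0.07,0.06],1],
  [[0,0,0],[-0.03,0.07,0.06],1],
])

```text
time: 5.0
eef_pos: [0.675, 0.1701, 0.2224]
tcp_rot: [0.797, 0.604, 0.002, 0.002]
contact_force: [0.9, 0.5, 0.0]
opening: 1.0
```

```bash
python3 - <<'E'
from h import *
import pickle
w=cam("wrist"); pickle.dump(w,open("w4.pkl","wb")); save(w,"w4.png")
E
```

```text
(no output)
```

View pics/w3.png

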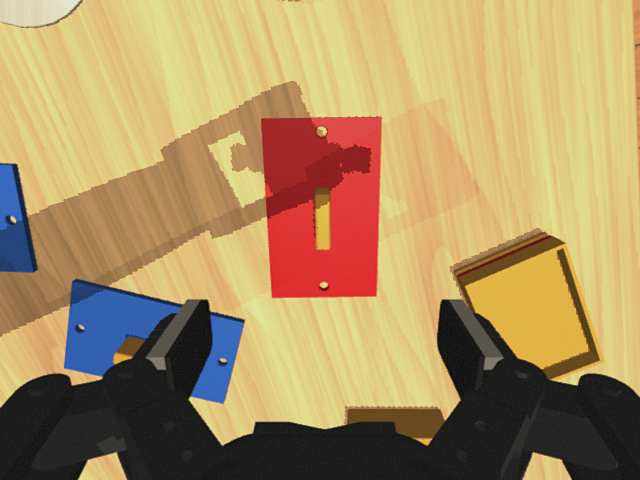

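View pics/w4.png

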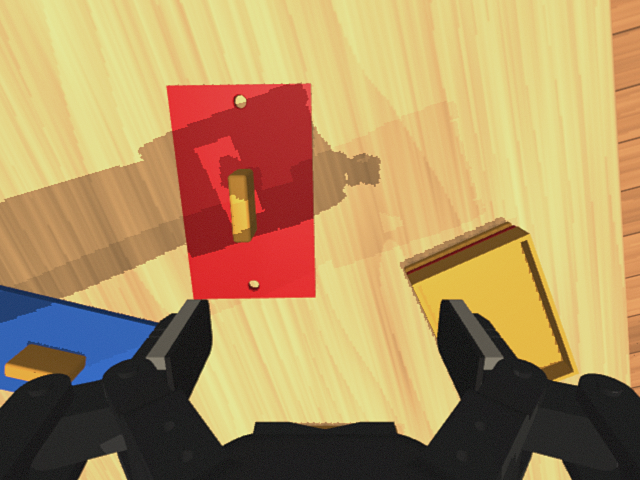

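```bash
python3 - <<'E'
from h import *
import pickle
H=[];G=[];W=[]
for n in("w3","w4"):
    w=pickle.load(open(n+".pkl","rb"));W.append(w)
    red=(hm(w,(0,170,60),(6,255,255))|hm(w,(174,170,60),(180,255,255))).astype(np.uint8)
    a,ce,m=max(blobs(red,500),key=lambda b:b[0])
    cs,_=cv2.findContours(m.astype(np.uint8),cv2.RETR_EXTERNAL,cv2.CHAIN_APPROX_NONE);cs=max(cs,key=cv2.contourArea)
    q=cv2.approxPolyDP(cs,8,True)[:,0]; print(n,q.tolist())
    c=onz(w,q,.008);print(c.round(4).tolist(),c.mean(0))
    fill=np.zeros_like(red);cv2.drawContours(fill,[cs],-1,1,-1)
    hb=[b for b in blobs((fill>0)&~m,20)]
    hb.sort(key=lambda b:b[1][1]);print([(b[0],b[1].round(1).tolist()) for b in hb])
    H.append([hb[0][1],hb[-1][1]]);
    e=onz(w,H[-1],.008);d=e[0]-e[1];print("holes",e.round(4).tolist(),e.mean(0),np.arctan2(d[1],d[0]),np.linalg.norm(d))
for i in(0,1):print("tri",tri(W[0],H[0][i],W[1],H[1][i]))
# bar top: bright gold in w3
save(W[0],"w3c.png",(290,170,350,260),7);save(W[1],"w4c.png",(215,160,275,250),7)
E
```

```text
w3 [[380, 117], [261, 119], [272, 297], [375, 295]]
[[0.6884, 0.2645, 0.008], [0.5708, 0.2956, 0.008], [0.5188, 0.1001, 0.008], [0.6364, 0.0695, 0.008]] [0.60359129 0.18240998 0.008     ]
[(np.int32(99), [321.0, 131.0]), (np.int32(997), [322.2, 218.5]), (np.int32(50), [323.4, 284.7])]
holes [[0.6266, 0.2675, 0.008], [0.5815, 0.0989, 0.008]] [0.6040198  0.18318662 0.008     ] 1.3092669982723986 0.1745311840534635
w4 [[309, 84], [167, 86], [194, 298], [314, 296]]
[[0.6889, 0.2641, 0.008], [0.5712, 0.2955, 0.008], [0.5191, 0.1001, 0.008], [0.6368, 0.069, 0.008]] [0.60396244 0.18216223 0.008     ]
[(np.int32(131), [240.0, 101.0]), (np.int32(1767), [242.1, 204.7]), (np.int32(66), [253.7, 283.5])]
holes [[0.6273, 0.267, 0.008], [0.5825, 0.0989, 0.008]] [0.60489977 0.18292574 0.008     ] 1.3102594461183006 0.17401282985981928
tri (array([0.62649706, 0.26724873, 0.00376916]), np.float64(3.4433774873622434e-05))
tri (array([0.58082667, 0.09664733, 0.0029038 ]), np.float64(0.000248246256162014))
```

View pics/w3c.png

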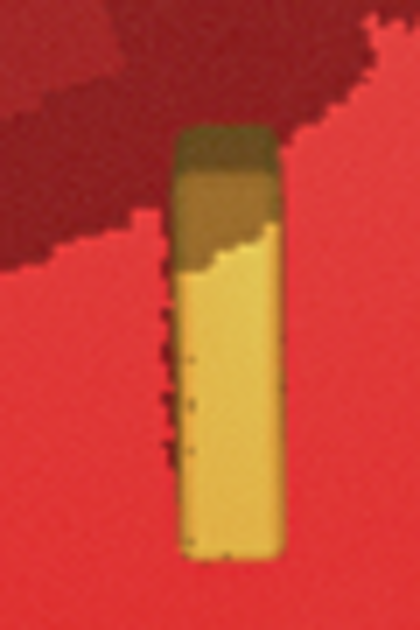

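View pics/w4c.png

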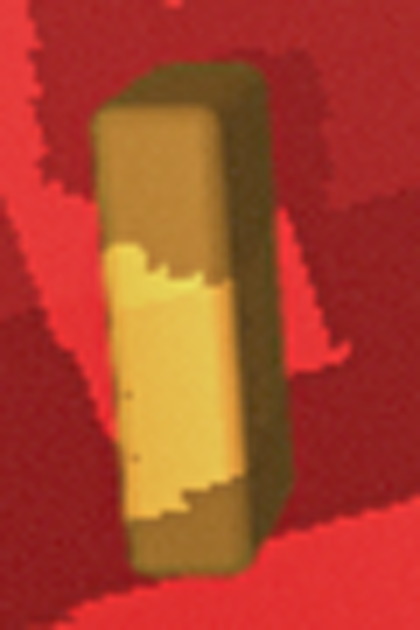

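```bash
python3 - <<'E'
from h import *
import pickle
W=[pickle.load(open(n+".pkl","rb")) for n in("w3","w4")]
print(tri(W[0],(322.3,221.7),W[1],(239.5,208.2)))
go([.6038,.1823,.09],1.310)
go([.6038,.1823,.016],1.310)
E
```

```text
(array([0.60397093, 0.18252543, 0.0406693 ]), np.float64(0.00013820018704883058))
 turn [ 0.0051 -0.0009 -0.0133] shift [-0.0078 -0.0724  0.132 ] now [0.6749 0.1702 0.2224] t 5.05
 turn [ 0.0051 -0.0009 -0.0133] shift [-0.0078 -0.0728  0.206 ] now [0.6749 0.1702 0.2224] t 5.05
```

Request:
arm_command([
  [[0.005,0,-0.013],[-0.008,-0.04,0.04],1],
  [[0.005,0,-0.013],[-0.008,-0.073,0.08],1],
  [[0.005,0,-0.013],[-0.008,-0.073,0.13],1],
  [[0.005,0,-0.013],[-0.008,-0.073,0.14],1],
  [[0.005,0,-0.013],[-0.008,-0.073,0.14],1],
  [[0.005,0,-0.013],[-0.008,-0.073,0.14],1],
])

```text
time: 5.8
eef_pos: [0.6056, 0.1825, 0.0851]
tcp_rot: [0.793, 0.609, 0.003, 0.001]
contact_force: [0.0, -0.8, 1.2]
opening: 1.001
```

```bash
python3 - <<'E'
from h import *
go([.6038,.1823,.016],1.310)
E
```

```text
turn [ 0.0049 -0.0029 -0.0005] shift [-0.0008 -0.002   0.0691] now [0.6056 0.1825 0.0851] t 5.8
```

Request:
arm_command([
  [[0.005,-0.003,0],[-0.001,-0.002,0.03],1],
  [[0.005,-0.003,0],[-0.001,-0.002,0.055],1],
  [[0.005,-0.003,0],[-0.001,-0.002,0.069],1],
  [[0.005,-0.003,0],[-0.001,-0.002,0.069],1],
  [[0.005,-0.003,0],[-0.001,-0.002,0.069],0],
  [[0.005,-0.003,0],[-0.001,-0.002,0.069],-1],
  [[0.005,-0.003,0],[-0.001,-0.002,0.069],-1],
  [[0.005,-0.003,0],[-0.001,-0.002,0.069],-1],
  [[0.005,-0.003,0],[-0.001,-0.002,0.069],-1],
  [[0.005,-0.003,0],[-0.001,-0.002,0.069],-1],
  [[0.005,-0.003,0],[-0.001,-0.002,0.069],-1],
], force=60)

```text
time: 7.18
eef_pos: [0.6043, 0.1822, 0.0167]
tcp_rot: [0.793, 0.609, 0.0, 0.0]
contact_force: [0.7, -0.3, 3.5]
opening: 0.176
```

```bash
python3 - <<'E'
from h import *
s=get_state();print(s["opening"],s["contact_force"],s["wrist_torque"]);go([.6038,.1823,.13],1.310)
E
```

```text
0.17623047253141016 [ 0.71190399 -0.25081784  3.48460409] [-0.05790344 -0.01136261 -0.02155172]
 turn [ 0.001  -0.0003 -0.0004] shift [ 0.     -0.0003 -0.1133] now [0.6043 0.1822 0.0167] t 7.17
```

Gripped on the bar (15 mm opening). Lift straight up.

Request:
arm_command([
  [[0,0,0],[0,0,-0.02],-1],
  [[0,0,0],[0,0,-0.05],-1],
  [[0,0,0],[0,0,-0.09],-1],
  [[0,0,0],[0,0,-0.125],-1],
  [[0,0,0],[0,0,-0.125],-1],
  [[0,0,0],[0,0,-0.125],-1],
], force=80)

```text
time: 7.92
eef_pos: [0.6026, 0.182, 0.1397]
tcp_rot: [0.793, 0.609, -0.001, -0.001]
contact_force: [-0.1, 0.4, -3.5]
opening: 0.168
```

```bash
python3 - <<'E'
from h import *
s=get_state();print(s["opening"],s["contact_force"],s["wrist_torque"])
w=cam("wrist");save(w,"w5.png")
go([.5935,-.202,.125],1.287)
E
```

```text
0.16813833460368724 [-0.09208912  0.40221923 -3.49427627] [-0.0188293   0.03449362  0.00467887]
 turn [-0.0037  0.0017  0.0226] shift [-0.3731  0.0908  0.0142] now [0.6022 0.1819 0.1389] t 7.97
```

View pics/w5.png

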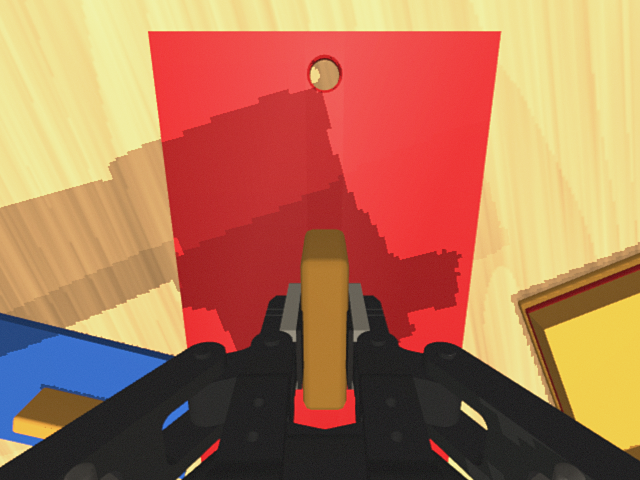

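```bash
python3 - <<'E'
from h import *
w=cam("wrist");s=get_state();T=R.from_quat(s["tcp_rot"])
red=(hm(w,(0,150,60),(8,255,255))|hm(w,(172,150,60),(180,255,255)))
roi=np.zeros_like(red);roi[50:97,300:350]=1
for a,ce,m in blobs(roi&~red,50):
    print(a,ce); d=T.inv().apply(ray(w,ce)[0]);p=T.inv().apply(w["p"]-s["eef_pos"])
    for z in(.0087,.0127): print("hole in tool",p+d*(z-p[2])/d[2])
go([.5935,-.202,.14],1.287)
E
```

```text
712 [324.05477528  74.27247191]
hole in tool [ 8.76351691e-02 -6.10032030e-05  8.70000000e-03]
hole in tool [ 8.79110934e-02 -6.30094463e-05  1.27000000e-02]
 turn [-0.004   0.0018  0.0226] shift [-0.3732  0.0907 -0.0011] now [0.6022 0.1819 0.1386] t 8.03
```

The front hole, at (324,74), lies at tool (87.7, 0) mm, so the lid is centred and square in the hand.

Request:
arm_command([
  [[0,0,0],[-0.03,0.01,-0.01],-1],
  [[0,0,0.01],[-0.07,0.02,-0.01],-1],
  [[0,0,0.02],[-0.12,0.03,-0.01],-1],
  [[0,0,0.023],[-0.17,0.04,-0.01],-1],
  [[0,0,0.023],[-0.22,0.055,-0.01],-1],
  [[0,0,0.023],[-0.27,0.065,-0.01],-1],
  [[0,0,0.023],[-0.32,0.08,-0.01],-1],
  [[0,0,0.023],[-0.35,0.09,-0.01],-1],
  [[0,0,0.023],[-0.373,0.091,-0.01],-1],
  [[-0.004,0.002,0.023],[-0.373,0.091,-0.01],-1],
  [[-0.004,0.002,0.023],[-0.373,0.091,-0.01],-1],
  [[-0.004,0.002,0.023],[-0.373,0.091,-0.01],-1],
])

```text
time: 9.52
eef_pos: [0.5938, -0.2006, 0.1487]
tcp_rot: [0.8, 0.6, 0.0, -0.0]
contact_force: [-0.2, 0.4, -3.4]
opening: 0.172
```

```bash
python3 - <<'E'
from h import *
w=cam("wrist");save(w,"w6.png")
s=get_state();print(s["dq"].round(3))
go([.5935,-.202,.096],1.287)
c=cam("scene");save(c,"s6.png",(210,200,370,360),4)
E
```

```text
[-0.002 -0.001 -0.004 -0.003 -0.001 -0.002]
 turn [-0.0003 -0.0004  0.0011] shift [-0.0014  0.      0.0529] now [ 0.5939 -0.2007  0.1489] t 9.57
```

View pics/w6.png

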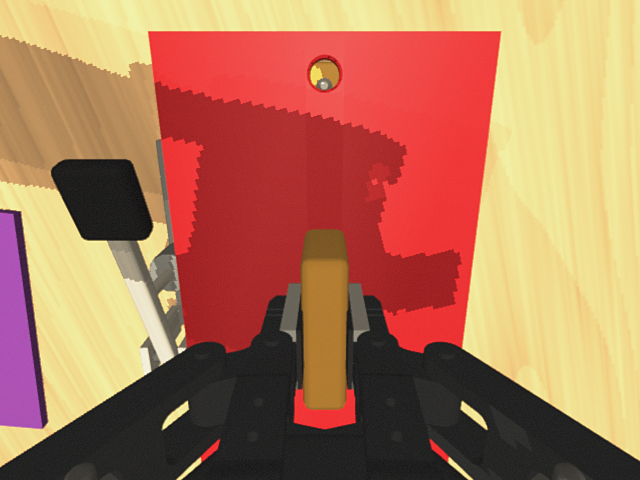

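View pics/s6.png

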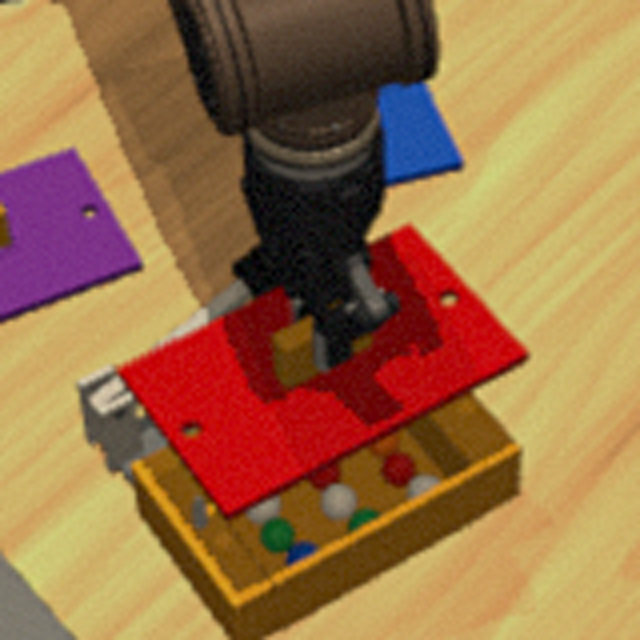

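```bash
python3 - <<'E'
from h import *
w=cam("wrist");save(w,"w6c.png",(300,45,350,100),10);s=get_state();T=R.from_quat(s["tcp_rot"])
for uv in((323.5,85),(323.5,86.5)):
    d=T.inv().apply(ray(w,uv)[0]);p=T.inv().apply(w["p"]-s["eef_pos"]);z=s["eef_pos"][2]-.073
    print(p+d*(z-p[2])/d[2])
E
```

```text
[ 0.08717179 -0.00054242  0.07604759]
[ 0.08643005 -0.00054284  0.07604759]
```

View pics/w6c.png

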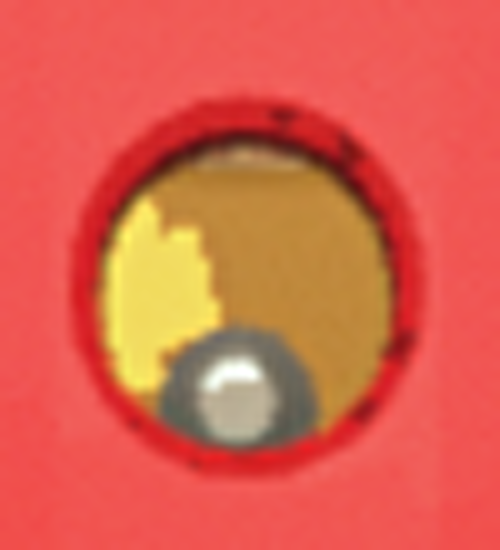

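Pin tip seen through the hole at px (323.3, 84.5), aligned within 1 mm. Descend.

Request:
arm_command([
  [[0,0,0],[-0.001,-0.0005,0.02],-1],
  [[0,0,0],[-0.001,-0.0005,0.04],-1],
  [[0,0,0],[-0.001,-0.0005,0.052],-1],
  [[0,0,0],[-0.001,-0.0005,0.052],-1],
  [[0,0,0],[-0.001,-0.0005,0.052],-1],
])

```text
time: 10.3
eef_pos: [0.5936, -0.2021, 0.0974]
tcp_rot: [0.8, 0.6, 0.0, 0.0]
contact_force: [0.2, 0.3, -2.8]
opening: 0.173
```

```bash
python3 - <<'E'
from h import *
w=cam("wrist");save(w,"w7c.png",(300,45,350,100),10)
go([.5935,-.202,.0667],1.287)
E
```

```text
turn [0.0017 0.0001 0.0008] shift [ 0.0001 -0.0005  0.0312] now [ 0.5939 -0.2022  0.0979] t 10.35
```

View pics/w7c.png

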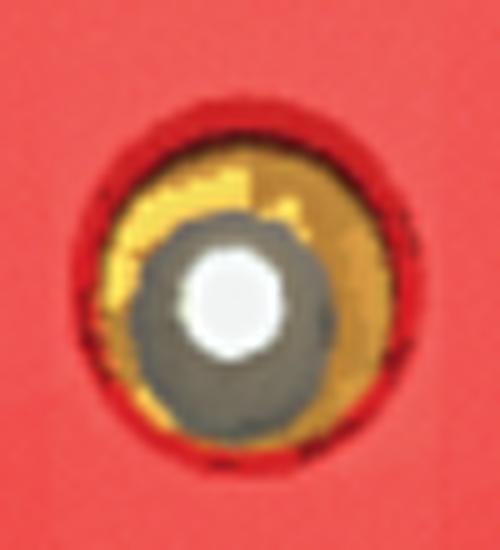

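Request:
arm_command([
  [[0.001,0,0.001],[0,-0.0005,0.008],-1],
  [[0.001,0,0.001],[0,-0.0005,0.014],-1],
  [[0.001,0,0.001],[0,-0.0005,0.018],-1],
  [[0.001,0,0.001],[0,-0.0005,0.018],-1],
  [[0.001,0,0.001],[0,-0.0005,0.018],-1],
])

```text
time: 10.98
eef_pos: [0.5935, -0.2022, 0.08]
tcp_rot: [0.8, 0.6, 0.0, 0.0]
contact_force: [-1.4, -0.2, -3.2]
opening: 0.168
```

```bash
python3 - <<'E'
from h import *
w=cam("wrist");save(w,"w8c.png",(300,45,350,100),10);s=get_state();print(s["contact_force"],s["wrist_torque"])
go([.5935,-.202,.0667],1.287)
E
```

```text
[ 0.65221506 -0.07545347 -3.67442172] [0.03285494 0.00363602 0.01592681]
 turn [ 0.0011  0.0002 -0.0003] shift [ 0.0002 -0.0002  0.0134] now [ 0.5936 -0.2022  0.0801] t 11.03
```

View pics/w8c.png

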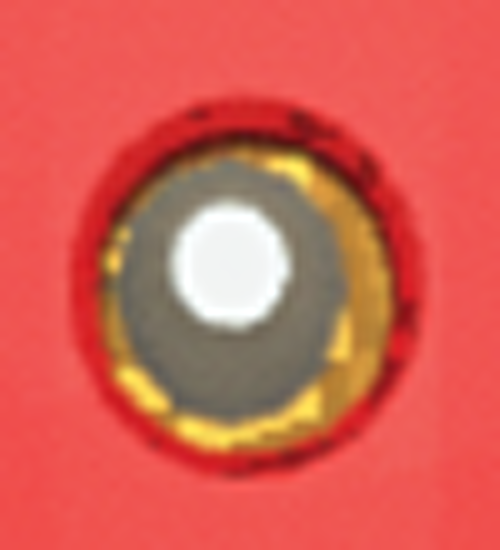

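Request:
arm_command([
  [[0.001,0,0],[0,-0.0005,0.004],-1],
  [[0.001,0,0],[0,-0.0005,0.008],-1],
  [[0.001,0,0],[0,-0.0005,0.011],-1],
  [[0.001,0,0],[0,-0.0005,0.013],-1],
  [[0.001,0,0],[0,-0.0005,0.014],-1],
  [[0.001,0,0],[0,-0.0005,0.014],-1],
])

```text
time: 11.78
eef_pos: [0.5932, -0.2021, 0.0668]
tcp_rot: [0.8, 0.6, -0.0, 0.0]
contact_force: [-2.8, 0.9, 0.5]
opening: 0.17
```

```bash
python3 - <<'E'
from h import *
s=get_state();print(s["contact_force"],s["wrist_torque"])
w=cam("wrist");save(w,"w9.png")
c=cam("scene");save(c,"s9.png",(210,200,370,360),4)
go([.5935,-.202,.0667],1.287)
E
```

```text
[-2.79780649  0.91773528  0.50930454] [0.15825031 0.34531224 0.00461974]
 turn [ 0.0002  0.0003 -0.0002] shift [0.0002 0.0002 0.0001] now [ 0.5932 -0.2021  0.0668] t 11.88
```

View pics/w9.png

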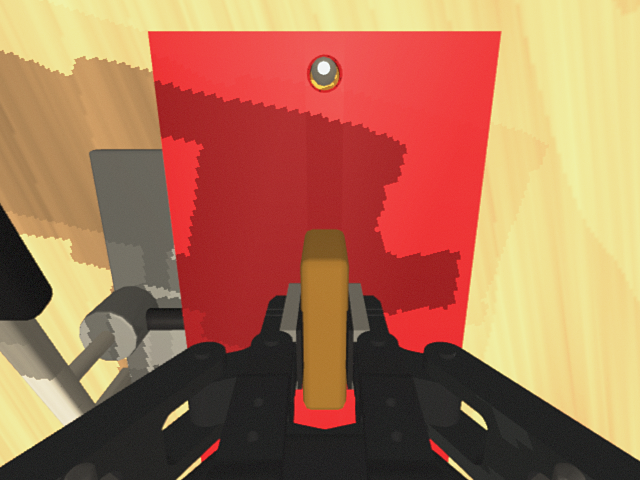

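View pics/s9.png

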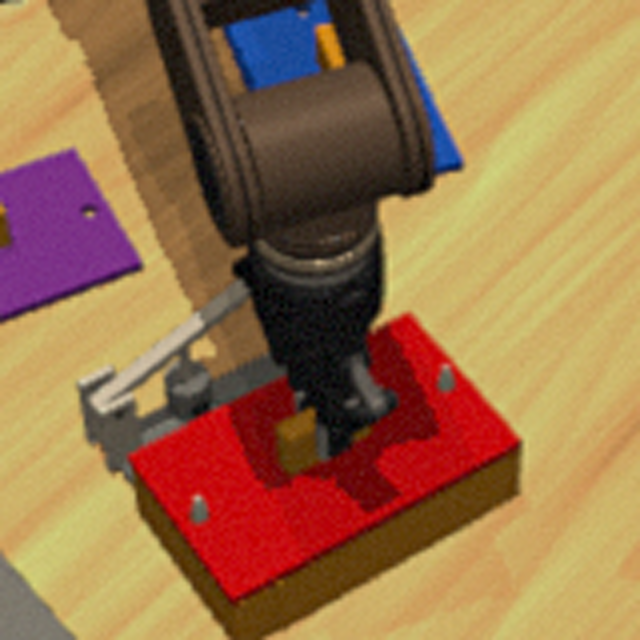

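Both pins stand through the holes and the lid rests on the rim. Press a little, then release and rise.

Request:
arm_command([
  [[0,0,0],[0,0,0.002],-1],
  [[0,0,0],[0,0,0.002],-1],
  [[0,0,0],[0,0,0],-1],
  [[0,0,0],[0,0,0],-0.2],
  [[0,0,0],[0,0,0],0.2],
  [[0,0,0],[0,0,0],0.2],
  [[0,0,0],[0,0,0],0.2],
  [[0,0,0],[0,0,-0.02],0.2],
  [[0,0,0],[0,0,-0.05],0.2],
  [[0,0,0],[0,0,-0.1],0.2],
  [[0,0,0],[0,0,-0.15],-1],
  [[0,0,0],[0,0,-0.15],-1],
])

```text
time: 13.38
eef_pos: [0.5963, -0.2036, 0.2253]
tcp_rot: [0.8, 0.6, 0.003, 0.006]
contact_force: [0.7, 0.4, -0.1]
opening: 0.187
```

```bash
python3 - <<'E'
from h import *
s=get_state();print(s["contact_force"])
c=cam("scene");save(c,"s10.png",(210,200,370,360),4)
w=cam("wrist");save(w,"w10.png")
u=np.array([np.cos(1.287),np.sin(1.287),0]);v=np.array([u[1],-u[0],0])
pv=np.array([.5935,-.202,.055])-.110*v-.090*u
print("pivot",pv)
for th in(0,.45):
    # arm slope .35 - th
    pass
E
```

```text
[ 0.72948085  0.44112942 -0.07514467]
pivot [ 0.46269988 -0.25759971  0.055     ]
```

View pics/s10.png

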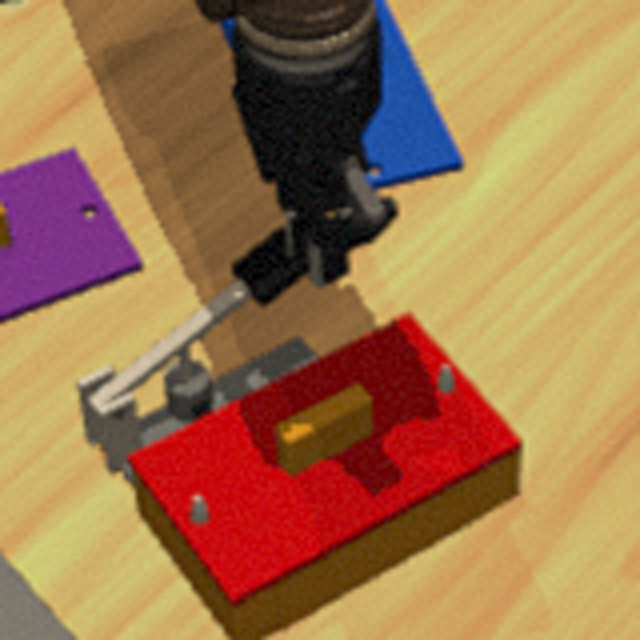

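View pics/w10.png

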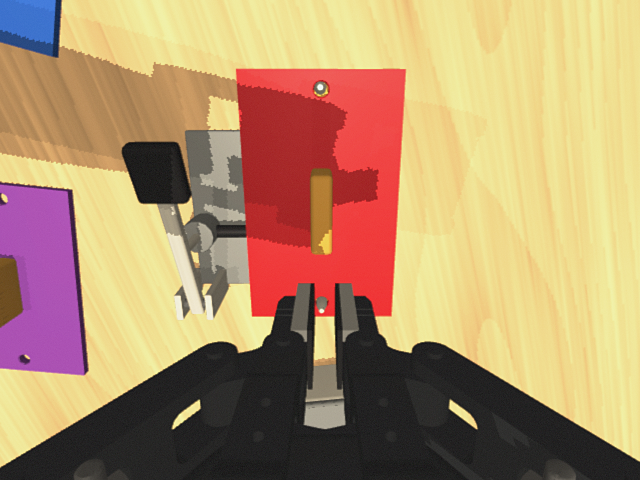

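The lid lies flat with both pins through, the grip is released, and the lever is up (pad at px 157,172 in the wrist view). Next, move over the pad.

```bash
python3 - <<'E'
from h import *
go([.494,-.139,.135],1.287)
E
```

```text
turn [ 0.0031  0.0008 -0.0001] shift [ 0.0329 -0.1136  0.0834] now [ 0.5936 -0.2022  0.2188] t 13.47
```

Request:
arm_command([
  [[0.003,0,0],[0.02,-0.06,0],-1],
  [[0.003,0,0],[0.033,-0.114,0.02],-1],
  [[0.003,0,0],[0.033,-0.114,0.06],-1],
  [[0.003,0,0],[0.033,-0.114,0.083],-1],
  [[0.003,0,0],[0.033,-0.114,0.083],-1],
  [[0.003,0,0],[0.033,-0.114,0.083],-1],
], force=60)

```text
time: 14.22
eef_pos: [0.4939, -0.1389, 0.1357]
tcp_rot: [0.8, 0.6, -0.0, 0.0]
contact_force: [0.6, 0.0, 0.5]
opening: 0.0
```

```bash
python3 - <<'E'
from h import *
s=get_state();print(s["opening"],s["contact_force"])
w=cam("wrist");save(w,"w11.png")
go([.494,-.139,.110],1.287);go([.497,-.130,.053],1.287)
E
```

```text
0.0001616197706931327 [0.62421003 0.04846482 0.46767743]
 turn [ 0.0014  0.0011 -0.0002] shift [ 0.0001 -0.0003  0.0263] now [ 0.4943 -0.1391  0.1363] t 14.28
 turn [ 0.0014  0.0011 -0.0002] shift [ 0.0096 -0.0001  0.0833] now [ 0.4943 -0.1391  0.1363] t 14.28
```

View pics/w11.png

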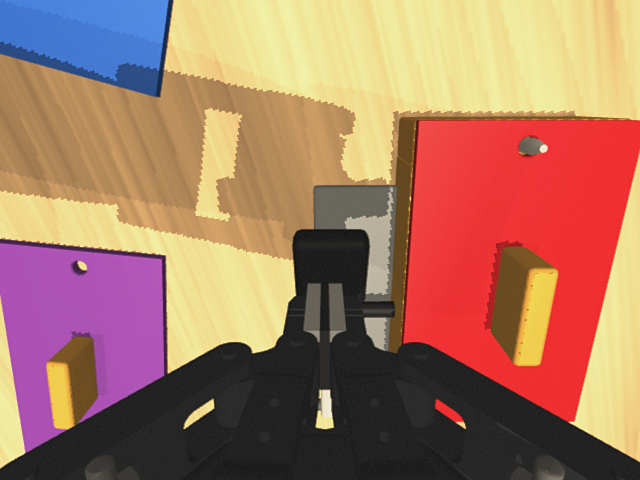

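Closed fingertips sit over the pad's middle, at (325,290). First press, stopping just short of the bottom to read the force.

Request:
arm_command([
  [[0,0,0],[0,0,0.02],-1],
  [[0,0,0],[0.002,0,0.035],-1],
  [[0,0,0],[0.004,0,0.05],-1],
  [[0,0,0],[0.006,0,0.062],-1],
  [[0,0,0],[0.008,0,0.073],-1],
  [[0,0,0],[0.0095,0,0.082],-1],
  [[0,0,0],[0.0095,0,0.082],-1],
  [[0,0,0],[0.0095,0,0.082],-1],
])

```text
time: 15.28
eef_pos: [0.4978, -0.1315, 0.0552]
tcp_rot: [0.8, 0.6, -0.001, 0.002]
contact_force: [-1.4, -2.0, 7.3]
opening: -0.001
```

```bash
python3 - <<'E'
from h import *
s=get_state();print(s["contact_force"],s["wrist_torque"],s["eef_pos"])
w=cam("wrist");save(w,"w12.png")
go([.497,-.130,.047],1.287)
E
```

```text
[-1.44081859 -1.97708616  7.25915289] [-0.40361188  0.31080465  0.00044734] [ 0.49780464 -0.1315463   0.05516464]
 turn [0.0033 0.004  0.0011] shift [ 0.0013 -0.0012  0.0082] now [ 0.4978 -0.1315  0.0552] t 15.32
```

View pics/w12.png

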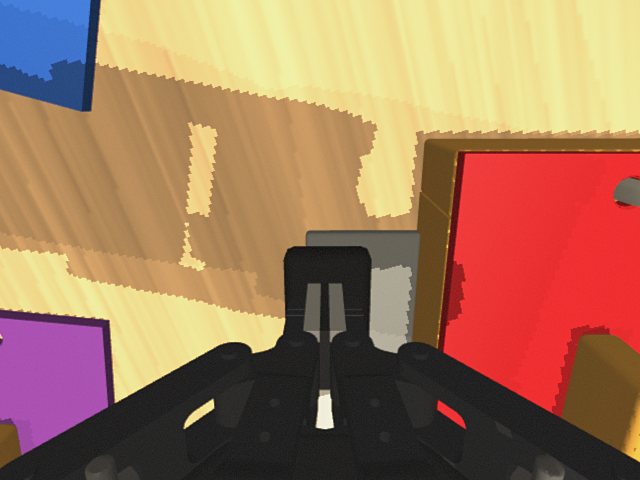

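Request:
arm_command([
  [[0,0,0],[0,0,0.003],-1],
  [[0,0,0],[0,0,0.005],-1],
  [[0,0,0],[0,0,0.005],-1],
  [[0,0,0],[0,0,0.005],-1],
])

```text
time: 15.82
eef_pos: [0.4978, -0.1317, 0.0507]
tcp_rot: [0.799, 0.601, -0.001, 0.002]
contact_force: [-2.0, 0.3, 7.7]
opening: 0.001
```

```bash
python3 - <<'E'
from h import *
s=get_state();print(s["contact_force"],s["wrist_torque"],s["eef_pos"])
E
```

```text
[-1.96688659  0.28538486  7.68959388] [0.14860494 0.3635225  0.01006811] [ 0.49782407 -0.13169458  0.05070105]
```

Request:
arm_command([
  [[0,0,0],[0,0,0.003],-1],
  [[0,0,0],[0,0,0.003],-1],
  [[0,0,0],[0,0,0.003],-1],
])

```text
time: 16.2
eef_pos: [0.4979, -0.1318, 0.0492]
tcp_rot: [0.799, 0.601, -0.002, 0.002]
contact_force: [-5.8, 2.1, 12.5]
opening: -0.002
```

```bash
python3 - <<'E'
from h import *
s=get_state();print(s["contact_force"],s["wrist_torque"],s["eef_pos"])
E
```

```text
[-5.75258712  2.08048372 12.53212392] [ 0.31167284  0.77392634 -0.04061512] [ 0.49790123 -0.13180128  0.04916102]
```

Request:
arm_command([
  [[0,0,0],[0,0,0.003],-1],
  [[0,0,0],[0,0,0.004],-1],
  [[0,0,0],[0,0,0.004],-1],
])

```text
time: 16.58
eef_pos: [0.498, -0.1319, 0.0485]
tcp_rot: [0.799, 0.601, -0.003, 0.001]
contact_force: [-9.1, 4.1, 24.2]
opening: 0.0
```

```bash
python3 - <<'E'
from h import *
s=get_state();print(s["contact_force"],s["wrist_torque"],s["eef_pos"])
c=cam("scene");save(c,"s13.png",(210,200,370,360),4)
go([.494,-.139,.135],1.287)
E
```

```text
[-9.12275374  4.09145685 24.15234408] [ 0.65489861  1.69977756 -0.05493085] [ 0.49804133 -0.13186087  0.04847672]
 turn [-0.0023  0.0059  0.0036] shift [-0.0085 -0.0021 -0.0865] now [ 0.498  -0.1319  0.0485] t 16.62
```

View pics/s13.png

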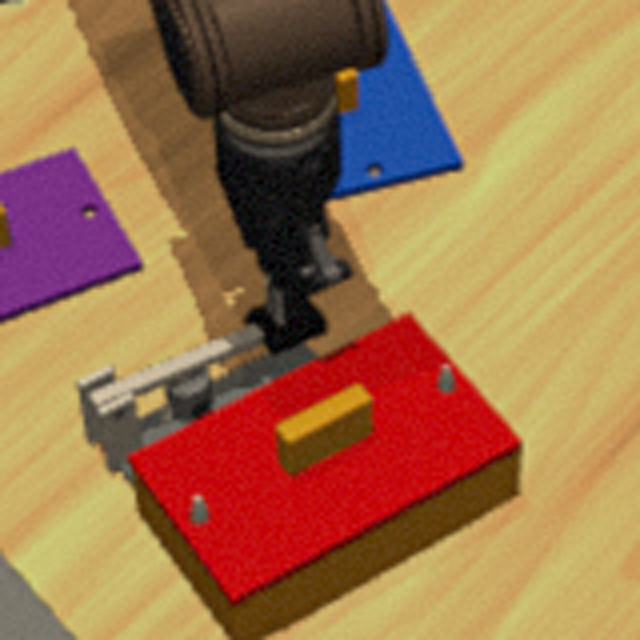

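Hard stop confirmed: 24 N for under 1 mm of further travel. Back up.

Request:
arm_command([
  [[0,0,0],[0,0,-0.008],-1],
  [[0,0.006,0.003],[-0.003,-0.001,-0.025],-1],
  [[0,0.006,0.003],[-0.005,-0.002,-0.045],-1],
  [[0,0.006,0.003],[-0.0085,-0.002,-0.065],-1],
  [[0,0.006,0.003],[-0.0085,-0.002,-0.0865],-1],
  [[0,0.006,0.003],[-0.0085,-0.002,-0.0865],-1],
  [[0,0.006,0.003],[-0.0085,-0.002,-0.0865],-1],
])

```text
time: 17.5
eef_pos: [0.4933, -0.1387, 0.1336]
tcp_rot: [0.8, 0.6, -0.001, -0.002]
contact_force: [-0.3, -0.0, 0.4]
opening: -0.002
```

```bash
python3 - <<'E'
from h import *
s=get_state();print(s["contact_force"],s["eef_pos"])
c=cam("scene");save(c,"s14.png",(210,200,370,360),4)
go([.494,-.139,.135],1.287);go([.497,-.130,.053],1.287);go([.497,-.130,.0445],1.287)
E
```

```text
[-0.33020663 -0.04501885  0.39609755] [ 0.49330219 -0.13871111  0.13357491]
 turn [-0.0052 -0.0003  0.0007] shift [-0.0001  0.0009 -0.0017] now [ 0.4932 -0.1386  0.1333] t 17.55
 turn [-0.0052 -0.0003  0.0007] shift [0.0093 0.0017 0.0803] now [ 0.4932 -0.1386  0.1333] t 17.55
 turn [-0.0052 -0.0003  0.0007] shift [0.0093 0.0017 0.0888] now [ 0.4932 -0.1386  0.1333] t 17.55
```

View pics/s14.png

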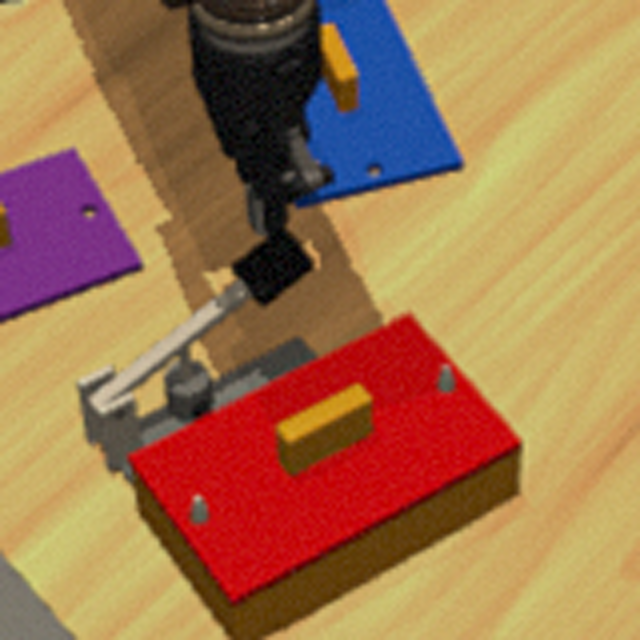

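Request:
arm_command([
  [[-0.005,0,0],[0,0.001,0.02],-1],
  [[-0.005,0,0],[0.002,0.001,0.035],-1],
  [[-0.005,0,0],[0.004,0.001,0.05],-1],
  [[-0.005,0,0],[0.006,0.001,0.062],-1],
  [[-0.005,0,0],[0.008,0.001,0.073],-1],
  [[-0.005,0,0],[0.0095,0.001,0.081],-1],
  [[-0.005,0,0],[0.0095,0.001,0.0855],-1],
  [[-0.005,0,0],[0.0095,0.001,0.0885],-1],
  [[-0.005,0,0],[0.0095,0.001,0.0885],-1],
  [[-0.005,0,0],[0.0095,0.001,0.0885],-1],
])

```text
time: 18.8
eef_pos: [0.4967, -0.1312, 0.0485]
tcp_rot: [0.799, 0.601, -0.002, 0.0]
contact_force: [-11.0, 1.2, 25.5]
opening: -0.001
```

```bash
python3 - <<'E'
from h import *
s=get_state();print(s["contact_force"],s["eef_pos"])
go([.494,-.139,.135],1.287)
E
```

```text
[-10.96123973   1.24016806  25.4691967 ] [ 0.49665219 -0.1311775   0.04846157]
 turn [-0.0021  0.0033  0.0029] shift [-0.0085 -0.0006 -0.0865] now [ 0.4967 -0.1312  0.0485] t 18.8
```

Stop reached again (25 N at z 0.0485). Up.

Request:
arm_command([
  [[0,0,0],[0,0,-0.008],-1],
  [[0,0.003,0.003],[-0.003,-0.001,-0.025],-1],
  [[0,0.003,0.003],[-0.005,-0.001,-0.045],-1],
  [[0,0.003,0.003],[-0.0085,-0.001,-0.065],-1],
  [[0,0.003,0.003],[-0.0085,-0.001,-0.0865],-1],
  [[0,0.003,0.003],[-0.0085,-0.001,-0.0865],-1],
  [[0,0.003,0.003],[-0.0085,-0.001,-0.0865],-1],
])

```text
time: 19.68
eef_pos: [0.4928, -0.1386, 0.1334]
tcp_rot: [0.8, 0.6, -0.001, -0.002]
contact_force: [-0.8, -0.3, -0.4]
opening: 0.003
```

```bash
python3 - <<'E'
from h import *
s=get_state();print(s["contact_force"],s["eef_pos"])
c=cam("scene");save(c,"s15.png",(210,200,370,360),4)
go([.494,-.139,.135],1.287);go([.497,-.130,.045],1.287)
E
```

```text
[-0.83107946 -0.27729333 -0.35198949] [ 0.49276412 -0.13855035  0.13342809]
 turn [-0.0049 -0.      0.0001] shift [-0.0002  0.0015 -0.0018] now [ 0.4926 -0.1384  0.1332] t 19.73
 turn [-0.0049 -0.      0.0001] shift [0.0093 0.0023 0.0882] now [ 0.4926 -0.1384  0.1332] t 19.73
```

View pics/s15.png

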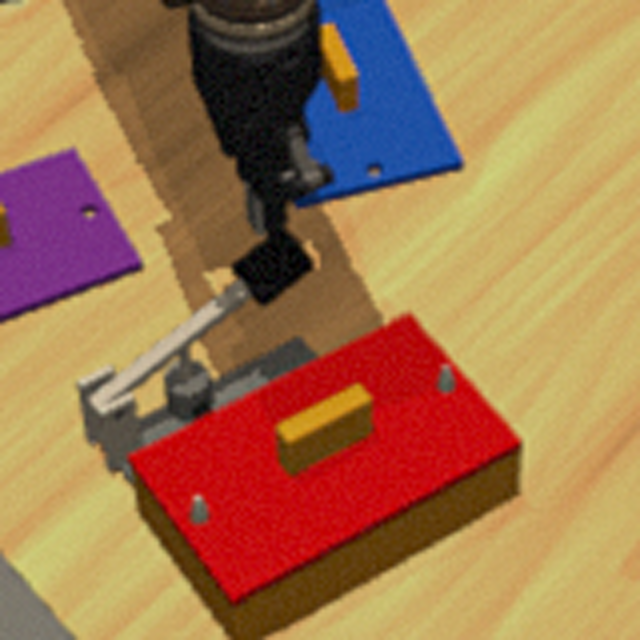

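Lever back up, pad at (272,268) in the crop as before. Third stroke, plus a fourth for margin.

Request:
arm_command([
  [[-0.005,0,0],[0,0.0015,0.02],-1],
  [[-0.005,0,0],[0.002,0.0015,0.035],-1],
  [[-0.005,0,0],[0.004,0.0015,0.05],-1],
  [[-0.005,0,0],[0.006,0.0015,0.062],-1],
  [[-0.005,0,0],[0.008,0.0015,0.073],-1],
  [[-0.005,0,0],[0.0095,0.0015,0.081],-1],
  [[-0.005,0,0],[0.0095,0.0015,0.0855],-1],
  [[-0.005,0,0],[0.0095,0.0015,0.0885],-1],
  [[-0.005,0,0],[0.0095,0.0015,0.0885],-1],
  [[-0.005,0,0],[0.0095,0.0015,0.0885],-1],
])

```text
time: 20.98
eef_pos: [0.4966, -0.1312, 0.0484]
tcp_rot: [0.799, 0.601, -0.002, 0.0]
contact_force: [-10.7, -0.6, 25.8]
opening: -0.002
```

Request:
arm_command([
  [[0,0,0],[0,0,-0.008],-1],
  [[0,0.003,0.003],[-0.003,-0.001,-0.025],-1],
  [[0,0.003,0.003],[-0.005,-0.001,-0.045],-1],
  [[0,0.003,0.003],[-0.0085,-0.001,-0.065],-1],
  [[0,0.003,0.003],[-0.0085,-0.001,-0.0865],-1],
  [[0,0.003,0.003],[-0.0085,-0.001,-0.0865],-1],
  [[0,0.003,0.003],[-0.0085,-0.001,-0.0865],-1],
])

```text
time: 21.85
eef_pos: [0.4927, -0.1385, 0.1334]
tcp_rot: [0.8, 0.6, -0.001, -0.001]
contact_force: [0.1, -0.3, 0.5]
opening: 0.002
```

```bash
python3 - <<'E'
from h import *
s=get_state();print(s["contact_force"],s["eef_pos"])
go([.494,-.139,.135],1.287);go([.497,-.130,.045],1.287)
E
```

```text
[ 0.10888743 -0.32487395  0.46557364] [ 0.49270316 -0.13848183  0.13339831]
 turn [-0.0041  0.0006 -0.0006] shift [-0.0001  0.0014 -0.0016] now [ 0.4927 -0.1385  0.1334] t 21.85
 turn [-0.0041  0.0006 -0.0006] shift [0.0094 0.0021 0.0884] now [ 0.4927 -0.1385  0.1334] t 21.85
```

Request:
arm_command([
  [[-0.005,0,0],[0,0.0015,0.02],-1],
  [[-0.005,0,0],[0.002,0.0015,0.035],-1],
  [[-0.005,0,0],[0.004,0.0015,0.05],-1],
  [[-0.005,0,0],[0.006,0.0015,0.062],-1],
  [[-0.005,0,0],[0.008,0.0015,0.073],-1],
  [[-0.005,0,0],[0.0095,0.0015,0.081],-1],
  [[-0.005,0,0],[0.0095,0.0015,0.0855],-1],
  [[-0.005,0,0],[0.0095,0.0015,0.089],-1],
  [[-0.005,0,0],[0.0095,0.0015,0.089],-1],
  [[-0.005,0,0],[0.0095,0.0015,0.089],-1],
])

```text
time: 23.1
eef_pos: [0.4966, -0.1312, 0.0483]
tcp_rot: [0.8, 0.601, -0.002, 0.001]
contact_force: [-11.6, 0.9, 27.8]
opening: -0.004
```

Request:
arm_command([
  [[0,0,0],[0,0,-0.008],-1],
  [[0,0.003,0.003],[-0.003,-0.001,-0.025],-1],
  [[0,0.003,0.003],[-0.005,-0.001,-0.045],-1],
  [[0,0.003,0.003],[-0.0085,-0.001,-0.065],-1],
  [[0,0.003,0.003],[-0.0085,-0.001,-0.0865],-1],
  [[0,0.003,0.003],[-0.0085,-0.001,-0.12],-1],
  [[0,0.003,0.003],[-0.0085,-0.001,-0.17],-1],
  [[0,0.003,0.003],[-0.0085,-0.001,-0.2],-1],
  [[0,0.003,0.003],[-0.0085,-0.001,-0.2],-1],
  [[0,0.003,0.003],[-0.0085,-0.001,-0.2],-1],
  [[0,0.003,0.003],[-0.0085,-0.001,-0.2],-1],
])

```text
time: 24.48
eef_pos: [0.4928, -0.138, 0.2458]
tcp_rot: [0.8, 0.599, -0.002, -0.002]
contact_force: [0.7, -0.5, 0.4]
opening: -0.001
```

```bash
python3 - <<'E'
from h import *
s=get_state();print(s["time"],s["contact_force"],s["eef_pos"])
c=cam("scene");save(c,"s16.png");save(c,"s16c.png",(210,200,370,360),4)
w=cam("wrist");save(w,"w16.png")
t=cam("top")
for nm,c in (("top",t),):
    red=hm(c,(0,200,90),(4,255,255))|hm(c,(176,200,90),(180,255,255))
    for a,ce,m in blobs(red,300):
        r=cv2.minAreaRect(np.argwhere(m)[:,::-1].astype(np.float32)); print(a,r, onz(c,[r[0]],.058))
E
```

```text
24.475 [ 0.67581866 -0.46252388  0.36877838] [ 0.49283367 -0.13798038  0.24575356]
1156 ((389.71759033203125, 209.87306213378906), (66.575439453125, 39.700950622558594), 14.743562698364258) [[ 0.59397152 -0.2016532   0.058     ]]
```

View pics/s16.png

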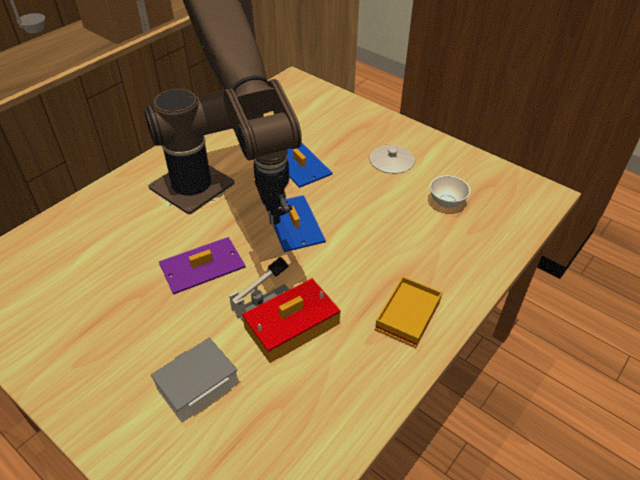

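View pics/s16c.png

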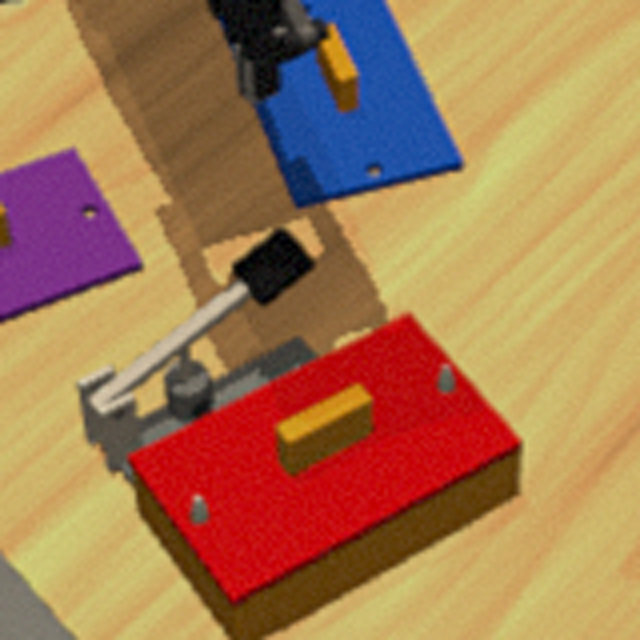

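View pics/w16.png

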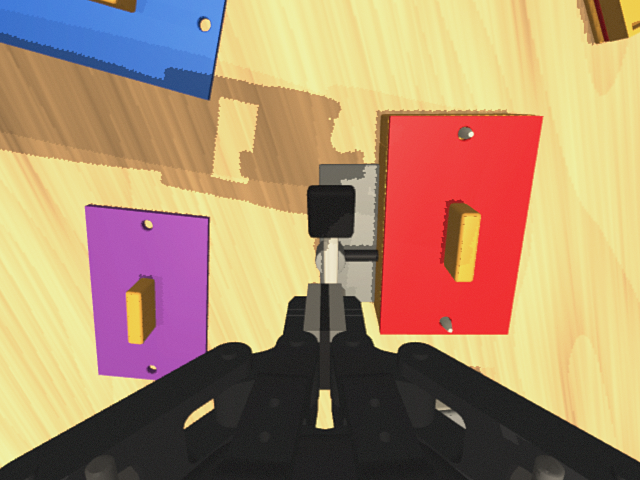

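The lid is flat on the tub with both pins through it (px 465,133 and 446,323). The lever is up, the bystanders are in place and the robot is clear of everything. Handing in.

```bash
python3 -c "
from plant import *
print(sign_off())"
```

```text
the job is handed in; nothing more can be done
None
```

The red lid is seated on the gold tub with both pins up through its holes. I then worked the pump lever through four full strokes and left it up. I handed the job in at about 24.6 s of the 64 s limit.

- **Lid:** After I let go, the scene and wrist pictures showed it flush on the rim with both pins through. Its centre in the top view came out at (0.594, −0.202), within about 1 mm of my tub estimate.
- **Strokes:** Each went to the hard stop, with 24–28 N at a tip height of about 0.048 m and under 1 mm of further travel. After strokes 1, 2 and 4 the pictures showed the lever fully up. After stroke 3 I took no picture and relied on near-zero force with the fingers about 27 mm above the released pad.
- **Bystanders:** In the last scene picture the bowl, tray stack, flap box and pot lid look unmoved. I judged that by eye and did not measure it. The robot ended clear of everything, with a force reading near zero.
- **Disagreements:** The two-view heights were a few mm off the text: bar top 41 mm against 44, pin tips 71–72 mm against 74, lid holes 3–4 mm against the 8 mm plate top, and rim corners 39–54 mm against 50. At the stop there was also a sideways force of about 10 N on the fingers.

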